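# Sort abacus frame rails into their fitted trays

## Task

Put the four straight, drilled abacus frame rails away, each into the plywood tray made for its length: the shortest rail in the shortest tray and so on up to the longest. Each must end up flat on the floor of its tray, inside the rim, with its row of holes still facing up. Leave the L-shaped corner block and the round disc where they are.

Things in the scene. Friction and masses are not known exactly. Their poses are not given: they have to be found in the camera images.
- rail_a: the shortest of four loose frame rails: a dark wooden bar of plain rectangular section with a single row of small rod holes along its upper face; 50 mm long (x), 18 mm wide (y), 30 mm tall (z), about 24 g. Origin: centre of its underside; x runs along its length, z up. It starts standing on its 18 mm wide underside, on the bench (z = 0)
- rail_b: the second shortest of four loose frame rails: a dark wooden bar of plain rectangular section with a single row of small rod holes along its upper face; 78 mm long (x), 18 mm wide (y), 30 mm tall (z), about 38 g. Origin: centre of its underside; x runs along its length, z up. It starts standing on its 18 mm wide underside, on the bench (z = 0)
- rail_c: the second longest of four loose frame rails: a dark wooden bar of plain rectangular section with a single row of small rod holes along its upper face; 106 mm long (x), 18 mm wide (y), 30 mm tall (z), about 52 g. Origin: centre of its underside; x runs along its length, z up. It starts standing on its 18 mm wide underside, on the bench (z = 0)
- rail_d: the longest of four loose frame rails: a dark wooden bar of plain rectangular section with a single row of small rod holes along its upper face; 134 mm long (x), 18 mm wide (y), 30 mm tall (z), about 65 g. Origin: centre of its underside; x runs along its length, z up. It starts standing on its 18 mm wide underside, on the bench (z = 0)
- tray_a: the shortest of four shallow plywood trays, screwed to the bench (cannot move): inside 74 mm long (x) and 40 mm wide (y), its floor 4 mm and its rim 9 mm above the bench, walls 5 mm thick (outside 84 x 50 mm). Made for the 50 mm rail, with 12 mm to spare at each end and 11 mm at each side. Origin: centre of its underside, on the bench; x runs along its length, z up
- tray_b: the second shortest of four shallow plywood trays, screwed to the bench (cannot move): inside 102 mm long (x) and 40 mm wide (y), its floor 4 mm and its rim 9 mm above the bench, walls 5 mm thick (outside 112 x 50 mm). Made for the 78 mm rail, with 12 mm to spare at each end and 11 mm at each side. Origin: centre of its underside, on the bench; x runs along its length, z up
- tray_c: the second longest of four shallow plywood trays, screwed to the bench (cannot move): inside 130 mm long (x) and 40 mm wide (y), its floor 4 mm and its rim 9 mm above the bench, walls 5 mm thick (outside 140 x 50 mm). Made for the 106 mm rail, with 12 mm to spare at each end and 11 mm at each side. Origin: centre of its underside, on the bench; x runs along its length, z up
- tray_d: the longest of four shallow plywood trays, screwed to the bench (cannot move): inside 158 mm long (x) and 40 mm wide (y), its floor 4 mm and its rim 9 mm above the bench, walls 5 mm thick (outside 168 x 50 mm). Made for the 134 mm rail, with 12 mm to spare at each end and 11 mm at each side. Origin: centre of its underside, on the bench; x runs along its length, z up
- corner_block: bystander: loose L-shaped corner block of the same dark wood, both legs 60 mm long overall and 22 mm wide, 30 mm tall, about 60 g; no rod holes. Origin: centre of the 60 x 60 mm square it fits in, on its underside; the legs lie along its -y side and its -x side
- disc: bystander: loose round disc of the same dark wood, 56 mm across, 30 mm tall, one small dark dot at the middle of its top, about 65 g. Origin: centre of its underside, z up
Things that resemble listed ones, but are neither listed nor needed, are in the scene too. What is shaped like the tray_d but blue is not meant.

How it is judged:
At the end, for the whole second after the job is handed in: Each rail lies in the tray of its own length: its centre within 13 mm along and 12.5 mm across of the tray's centre (so anywhere inside the rim), its underside on the tray floor (origin 2 to 5.5 mm above the tray's origin), holes up (tilt under 0.1 rad), at rest (under 0.02 m/s and 0.2 rad/s) (x of rail_a in the frame of tray_a between -0.013 and 0.013 m and y of rail_a in the frame of tray_a between -0.0125 and 0.0125 m and z of rail_a in the frame of tray_a between 0.002 and 0.0055 m and angle between each of rail_a, rail_b, rail_c, rail_d's own z axis and vertical below 0.1 rad and linear speed of each of rail_a, rail_b, rail_c, rail_d below 0.02 m/s and angular speed of each of rail_a, rail_b, rail_c, rail_d below 0.2 rad/s and x of rail_b in the frame of tray_b between -0.013 and 0.013 m and y of rail_b in the frame of tray_b between -0.0125 and 0.0125 m and z of rail_b in the frame of tray_b between 0.002 and 0.0055 m and x of rail_c in the frame of tray_c between -0.013 and 0.013 m and y of rail_c in the frame of tray_c between -0.0125 and 0.0125 m and z of rail_c in the frame of tray_c between 0.002 and 0.0055 m and x of rail_d in the frame of tray_d between -0.013 and 0.013 m and y of rail_d in the frame of tray_d between -0.0125 and 0.0125 m and z of rail_d in the frame of tray_d between 0.002 and 0.0055 m); the robot touches nothing.
It fails at once if the corner block is disturbed (moved more than 15 mm or tipped by more than 0.3 rad) (distance of corner_block from where it was at the start of the episode above 0.015 m or angle between corner_block's own z axis and vertical above 0.3 rad).
It fails at once if the round disc is disturbed (moved more than 15 mm or tipped by more than 0.3 rad) (distance of disc from where it was at the start of the episode above 0.015 m or angle between disc's own z axis and vertical above 0.3 rad).
It also fails if it takes over 115 s, if anything falls off the work surface, if the arm or the gripper's body presses on something with over 40 N, if the wrist force passes 120 N, or if a joint passes its speed limit or range.

## Robot

A 7-joint arm with a two-finger parallel gripper is mounted at the origin on the work surface. World frame = base frame: x ahead of the robot, y to its left, z up, the work surface at z = 0. Lengths are in m, angles in rad, forces in N, time in s.
With the tool pointing down it reaches from about 0.4 to 0.85 m from the base axis. Payload 10.4 kg.
Tool frame: the origin (TCP) lies where the fingers leave the gripper's body, on its centre line; the fingertips stand 73 mm ahead of it and the grasp point (between the pads) lies 54 mm ahead of it; z points along the fingers, y is the line along which they close (so a half turn about z gives the same grasp; the last joint's range is limited). The gripper opens to 85 mm and grips with 20 to 120 N. Pads are 22 mm wide; open, the fingers measure 114 mm over their backs; the gripper's body (76 mm by 85 mm) begins 54 mm behind the grasp point. The pads swing forward as they close: fully open they stand 13 mm farther back than shut.
Start: joints at [-1.152, 0.332, -0.065, 1.46, 0.022, 1.35, -0.088], TCP at [0.267, 0.565, 0.304] pointing down, gripper open.
Joint ranges: [-2.6, 2.6], [-0.5, 2.12], [-1.47, 1.34], [0.16, 2.42], [-1.27, 4.41], [0.06, 2.06], [-2.6, 2.6]. Speed limits (rad/s): [2.22, 2.22, 2.79, 2.79, 3.14, 3.14, 3.14].

## Interface

Orientations are given as a unit quaternion [x, y, z, w].
In Python, from workcell import manip, camera gives the robot as it stands. The module is installed in compiled form; this text tells all that it offers.
- The arm moves only by the shell command python3 -m creep 'ROWS' [OPENING] [FORCE]. ROWS is JSON, a list of rows, each a list of 2 entries, a list of its own where there are three numbers: the shift along the tool's x, y, z in mm, then the turn about the tool's z in rad. In form: [[[tx, ty, tz], twist], ...]. A call has 1 to 5 rows; each row is the pose to reach, as a shift and turn from the pose commanded when the call began, along the tool's axes at that moment; what a row does not reach only later rows make up. A row lasts 1/12 s, in which the tool goes at most 41.7 mm and 7.16 degrees, less where a joint would pass 70% of its speed; a pose out of reach is approached as far as the arm can. A call with a gripper value outside its range is refused whole. OPENING is the opening, from 0 (shut) to 1 (fully open), set as the call begins (- or left out, the last holds). The fingers move at their own pace and stop on an object; FORCE is the grip in N (left out, the last holds). Time passes only in rows, so rows that repeat a pose let the fingers close. It gives the time, the measured TCP pose, the force, the opening and the grip force at its end, in the units of the state.
- manip.get_obs(): the state, without advancing time (a new reading comes with each control period).
- camera(name): name is "side" or "top" or "wrist"; returns a dict with "pixels" (400x640x3 uint8, red, green, blue), "z_map" (400x640 float32, m along the optical axis (not along the pixel's ray), 0 where there is no reading), "fx", "fy", "cx", "cy" (pixels), "extrinsics" (4x4, takes a point from world to camera coordinates). Camera axes: x right, y down, z forward; pixel columns grow to the right and rows downward; lengths in m; the calibration is good to about 2 mm. A picture is of the moment at which its call begins.
- manip.hand_in(): hands the job in; it is judged then, once.
The state is a dict: "clock": time; "joint_pos": joint angles; "joint_velocities": joint speeds; "tau": joint torques, N m; "position": TCP position; "ee_rot": TCP orientation; "ft_force": force on the tool from outside, world axes, zero at the start; "torque": the same for the moment, N m; "grip_width": opening from 0.0 (shut) to 1.0 (fully open); "grasp_force": force on a finger pad.
Only numpy, scipy, OpenCV 4.12 (cv2) and the standard library are available. Lean on these libraries where they do the work, as an engineer would, in place of code of your own. Each camera call takes 0.05 s, during which the arm holds its last target. There are 200 camera calls.

## Working session

There is one attempt and no reset: what is moved stays moved. The work goes in short steps, Python scripts to look and compute and a shell command to move; the robot and the scene stay as the last step left them, time stands still between calls to the robot, and variables do not carry over. Pictures are saved under pics/ and viewed, at most 14 in all, crops included, and the job is handed in when it is done.

```bash
mkdir -p pics; cat > h.py <<'E'
import numpy as np, cv2
from workcell import manip, camera
def save(n,f):
    c=camera(n); cv2.imwrite('pics/'+f,c['pixels'][:,:,::-1]); np.savez('pics/'+f[:-4],**c); return c
def pt(c,u,v,z=None):
    """world point at pixel; z=None uses depth, otherwise plane height"""
    E=np.asarray(c['extrinsics']);R=E[:3,:3];t=E[:3,3]
    d=np.array([(u-c['cx'])/c['fx'],(v-c['cy'])/c['fy'],1.])
    o=-R.T@t; r=R.T@d
    s=float(c['z_map'][int(round(v)),int(round(u))]) if z is None else (z-o[2])/r[2]
    return o+s*r
E
python3 - <<'E'
from h import *
save('top','t0.png');save('side','s0.png');print(manip.get_obs())
E
```

```text
{'clock': 0.1, 'joint_pos': array([-1.15158005,  0.33279955, -0.06472768,  1.46088479,  0.02159774,
        1.3498663 , -0.08849519]), 'joint_velocities': array([-0.00010621, -0.00253379,  0.00148249, -0.00054144, -0.00213778,
       -0.00072041, -0.00185286]), 'tau': array([ 1.86780017e-03, -6.26741123e+01,  4.95334261e-02, -3.92428172e+01,
        1.62190001e-02,  6.99161479e-03,  2.92010661e-06]), 'position': array([0.26711748, 0.56477052, 0.30318808]), 'ee_rot': array([ 2.19091216e-01,  9.75704177e-01, -6.20525769e-04, -1.15921511e-04]), 'ft_force': array([-0.32945074, -0.46185603,  0.19725308]), 'torque': array([-0.0285603 ,  0.01419846, -0.02914906]), 'grasp_force': 0.0, 'grip_width': 1.0018282760601882}
```

View pics/t0.png

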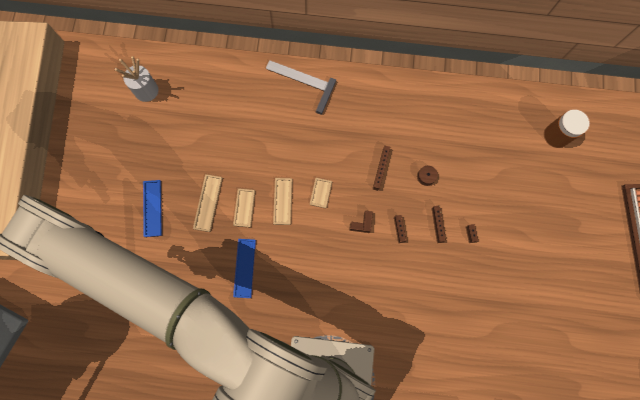

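View pics/s0.png

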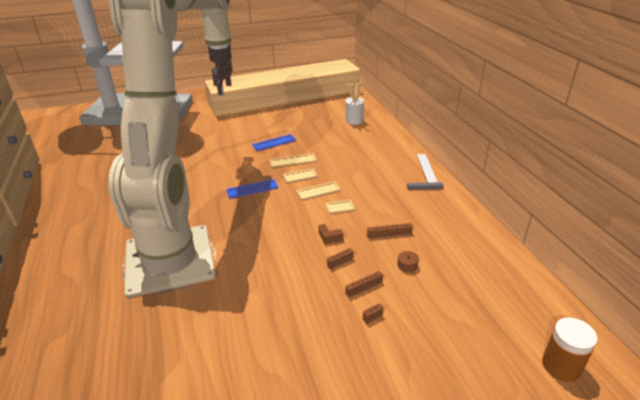

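The top view shows rails at (382,168), (440,225), (401,229) and (473,233). Lookalikes are the L-block at (363,222) and the disc at (428,176), both left alone. The plywood trays are at (207,203), (244,208), (283,201) and (320,193). The blue trays at (152,208) and (245,268) are decoys. Next I measure the lengths and check a close crop.

```bash
cat > m.py <<'E'
from h import *
c=dict(np.load('pics/t0.npz')); im=c['pixels'].astype(int)
g=im.sum(2); 
def meas(name,u,v,w,z,mask):
    m=np.zeros_like(mask,np.uint8); m[v-w:v+w,u-w:u+w]=mask[v-w:v+w,u-w:u+w]
    n,l,s,ce=cv2.connectedComponentsWithStats(m); k=1+np.argmax(s[1:,4])
    q=np.argwhere(l==k)[:,::-1]
    p=np.array([pt(c,a,b,z)[:2] for a,b in q]); r=cv2.minAreaRect((p*1000).astype(np.float32))
    b=cv2.boxPoints(r); e=b[1]-b[0]; f=b[2]-b[1]; L=e if np.hypot(*e)>np.hypot(*f) else f
    print(name,np.round(r[0],1),'size',np.round(r[1],1),'ax deg %.1f'%(np.degrees(np.arctan2(L[1],L[0]))%180))
P=c['pixels']; hsv=cv2.cvtColor(P,cv2.COLOR_RGB2HSV)
zw=np.array([[pt(c,u,v)[2] for u in range(640)] for v in range(100,300)])
zz=np.zeros((400,640));zz[100:300]=zw
top=(zz>.018)&(zz<.045)
for n,u,v,w in [('r1',382,168,27),('r2',440,225,22),('r3',401,229,18),('r4',473,233,15),('L',363,222,18),('disc',428,176,18)]: meas(n,u,v,w,.03,top)
tr=(hsv[:,:,1]<135)&(hsv[:,:,2]>150)
for n,u,v,w in [('t1',207,203,32),('t2',244,208,25),('t3',283,201,28),('t4',320,193,20)]: meas(n,u,v,w,.009,tr)
o=c['extrinsics'];print('cam',np.round(-o[:3,:3].T@o[:3,3],3))
cv2.imwrite('pics/crop.png',cv2.resize(P[130:260,180:500,::-1],None,fx=2.5,fy=2.5,interpolation=cv2.INTER_CUBIC))
E
python3 m.py
```

```text
r1 [625.  -87.9] size [ 18.6 136.8] ax deg 170.9
r2 [ 475.1 -266.6] size [104.9  21.6] ax deg 12.7
r3 [ 448.4 -156. ] size [78.8 20.5] ax deg 15.5
r4 [ 458.4 -363.8] size [50.4 22.8] ax deg 15.0
L [459.  -42.5] size [59.8 61.4] ax deg 178.8
disc [ 616.6 -224.4] size [55.8 53.2] ax deg 3.9
t1 [464.7 412.9] size [ 51.7 170.1] ax deg 176.7
t2 [462.7 303.3] size [113.4  51.3] ax deg 1.1
t3 [494.4 192.5] size [140.8  51.4] ax deg 5.1
t4 [533.2  83.1] size [51.8 86.2] ax deg 173.9
cam [0.185 0.079 1.426]
```

View pics/crop.png

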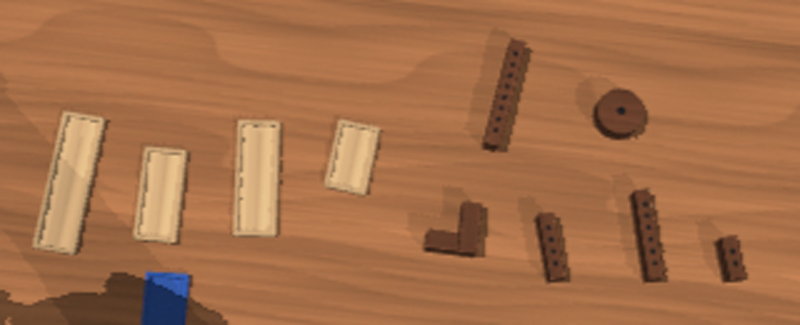

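The lengths settle the pairing. r1 is d, r2 is c, r3 is b and r4 is a. Plywood t1 is d, t2 is b, t3 is c and t4 is a. The crop shows drilled rails, and the L-block and disc have no row of holes. I start with rail_d.

```bash
cat > plan.py <<'E'
import sys
from h import *
from scipy.spatial.transform import Rotation as Ro
x,y,z,yaw=map(float,sys.argv[1:5]); o=manip.get_obs(); R=Ro.from_quat(o['ee_rot']).as_matrix()
d=np.array([x,y,z])-np.array(o['position'])*1000
cur=np.degrees(np.arctan2(R[1,0],R[0,0])); tw=-((yaw-cur+90)%180-90)
print('t %.1f'%o['clock'],'pos',np.round(o['position']*1000,1),'yaw %.1f'%cur,'shift',np.round(R.T@d,1),'twist %.3f'%np.radians(tw),'tilt %.3f'%np.arccos(-R[2,2]), 'w %.2f g %.1f'%(o['grip_width'],o['grasp_force']),'j7 %.2f'%o['joint_pos'][6])
E
python3 plan.py 625 -88 150 170.9
```

```text
t 0.1 pos [267.1 564.8 303.2] yaw 154.7 shift [-602.6 -436.9  153.8] twist -0.283 tilt 0.001 w 1.00 g 0.0 j7 -0.09
```

```bash

python3 -m creep '[[[-30,-22,6],0],[[-60,-44,12],0],[[-90,-66,18],0],[[-120,-88,24],0],[[-150,-109,30],0]]' 0.7
python3 -m creep '[[[-30,-22,6],0],[[-60,-44,12],0],[[-90,-66,18],0],[[-120,-88,24],0],[[-150,-109,30],0]]'
python3 -m creep '[[[-30,-22,6],0],[[-60,-44,12],0],[[-90,-66,18],0],[[-120,-88,24],0],[[-150,-109,30],0]]'
python3 -m creep '[[[-30,-22,6],-0.08],[[-60,-44,12],-0.16],[[-90,-66,18],-0.24],[[-120,-88,24],-0.28],[[-150,-109,30],-0.28]]'
python3 plan.py 625 -88 150 170.9
python3 - <<'E'
from h import *
c=save('wrist','w1.png');print(manip.get_obs()['clock'])
E
```

```text
clock: 0.52
position: [0.3566, 0.4004, 0.2733]
ee_rot: [0.219, 0.976, -0.0, -0.0]
ft_force: [-0.1, 0.1, 0.9]
grip_width: 0.701
grasp_force: 0.0
clock: 0.93
position: [0.4456, 0.2377, 0.2435]
ee_rot: [0.219, 0.976, -0.0, -0.0]
ft_force: [0.3, 0.8, -0.4]
grip_width: 0.706
grasp_force: 0.0
clock: 1.35
position: [0.5346, 0.0751, 0.2135]
ee_rot: [0.219, 0.976, 0.0, -0.0]
ft_force: [1.2, 0.9, 0.5]
grip_width: 0.696
grasp_force: 0.0
clock: 1.77
position: [0.6236, -0.0875, 0.1832]
ee_rot: [0.079, 0.997, 0.0, -0.0]
ft_force: [0.9, 0.8, 0.6]
grip_width: 0.7
grasp_force: 0.0
t 1.8 pos [623.6 -87.5 183.2] yaw 170.9 shift [-1.5 -0.2 33.2] twist -0.000 tilt 0.001 w 0.70 g 0.0 j7 1.60
1.8167
```

View pics/w1.png

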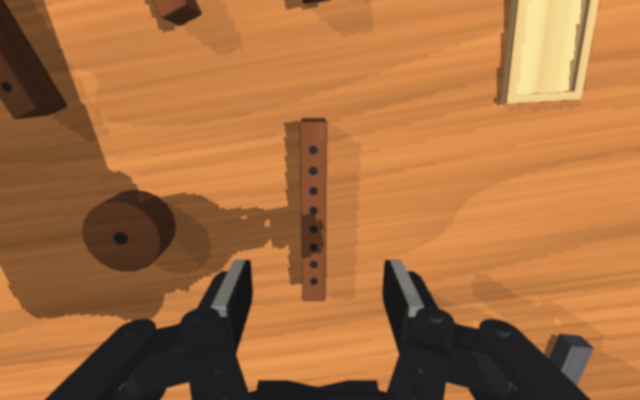

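The wrist view shows rail_d (313,120–300) centred between the fingers, with the disc at (128,230) clear. I descend and grasp.

```bash

python3 -m creep '[[[-1,0,30],0],[[-1,0,60],0],[[-1,0,85],0],[[-1,0,102],0],[[-1,0,102],0]]' | head -2
python3 -m creep '[[[0,0,0],0],[[0,0,0],0],[[0,0,0],0],[[0,0,0],0],[[0,0,0],0]]' 0 40 
python3 -m creep '[[[0,0,0],0],[[0,0,0],0],[[0,0,0],0],[[0,0,0],0]]'
python3 -m creep '[[[0,0,-15],0],[[0,0,-35],0],[[0,0,-60],0],[[0,0,-80],0],[[0,0,-80],0]]' 
python3 plan.py 464.7 412.9 160 176.7
python3 - <<'E'
from h import *
c=save('wrist','w2.png')
E
```

```text
clock: 2.23
position: [0.6216, -0.0853, 0.0775]
clock: 2.65
position: [0.6252, -0.086, 0.0837]
ee_rot: [0.081, 0.997, 0.0, 0.001]
ft_force: [-0.5, -0.3, 6.6]
grip_width: 0.199
grasp_force: 40.8
clock: 2.98
position: [0.6252, -0.086, 0.0837]
ee_rot: [0.081, 0.997, 0.0, 0.001]
ft_force: [-1.1, -0.3, 6.9]
grip_width: 0.198
grasp_force: 40.8
clock: 3.4
position: [0.6262, -0.0862, 0.1671]
ee_rot: [0.081, 0.997, 0.0, 0.004]
ft_force: [0.5, 0.1, 0.5]
grip_width: 0.196
grasp_force: 39.8
t 3.4 pos [626.2 -86.2 167.1] yaw 170.7 shift [240.  466.5   5.9] twist -0.104 tilt 0.007 w 0.20 g 39.8 j7 1.60
```

View pics/w2.png

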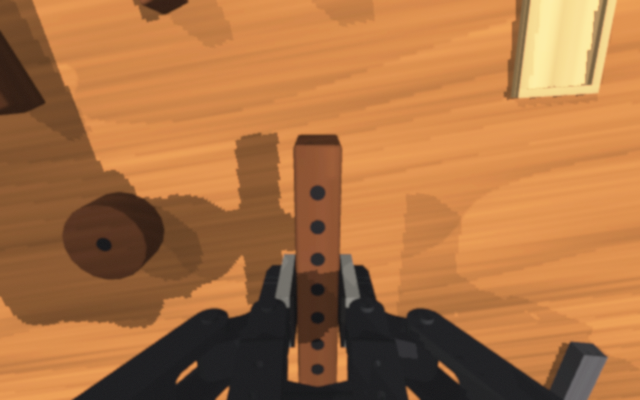

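Rail_d is held, with its top face spanning (317,145) to (317,380) and holes up. I compute the far end's position relative to the tool.

```bash
cat > inhand.py <<'E'
import sys
from h import *
from scipy.spatial.transform import Rotation as Ro
f,half=sys.argv[1],float(sys.argv[2]); uv=[tuple(map(float,a.split(','))) for a in sys.argv[3:]]
c=dict(np.load('pics/'+f+'.npz'));o=manip.get_obs();R=Ro.from_quat(o['ee_rot']).as_matrix()
for u,v in uv:
    p=pt(c,u,v); print('in tool (mm)',np.round(R.T@(p-o['position'])*1000,1),'world',np.round(p*1000,1))
E
python3 inhand.py w2 67 317,149 317,193 317,369
```

```text
in tool (mm) [59.4  0.7 53. ] world [567.2 -75.7 111.5]
in tool (mm) [43.1  0.7 51.7] world [583.3 -78.4 112.9]
in tool (mm) [-39.7   0.7  51.1] world [665.  -91.7 113.9]
```

```bash

python3 -m creep '[[[16,31,0],0],[[32,62,0],0],[[48,93,0],0],[[65,124,0],0],[[81,155,0],0]]' |head -2
python3 -m creep '[[[16,31,0],0],[[32,62,0],0],[[48,93,0],0],[[65,124,0],0],[[81,155,0],0]]' |head -2
python3 -m creep '[[[16,31,0],-0.05],[[32,62,0],-0.1],[[48,93,0],-0.1],[[65,124,0],-0.1],[[82,156,0],-0.1]]' |head -2
python3 -m creep '[[[0,0,0],0]]' |head -2
python3 plan.py 459.7 412.9 100 176.7
python3 - <<'E'
from h import *
c=save('wrist','w3.png')
E
```

```text
clock: 3.87
position: [0.5678, 0.0817, 0.161]
clock: 4.28
position: [0.5128, 0.2476, 0.1612]
clock: 4.7
position: [0.4573, 0.4145, 0.161]
clock: 4.78
position: [0.453, 0.4213, 0.1609]
t 4.8 pos [453.  421.3 160.9] yaw 177.0 shift [-7.4 -8.2 60.8] twist 0.006 tilt 0.005 w 0.20 g 39.7 j7 0.74
```

View pics/w3.png

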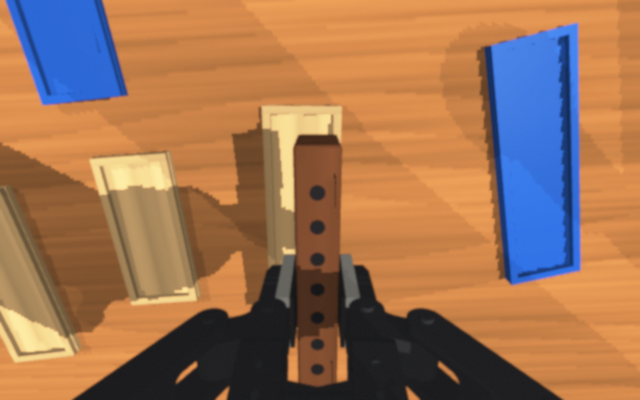

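The plywood tray's far edge is at (261–342,106), with the held rail slightly to its right. I check that edge in world coordinates.

```bash
python3 - <<'E'
from h import *
c=dict(np.load('pics/w3.npz'))
for u,v in [(261,106),(342,106)]: print(np.round(pt(c,u,v,.009)*1000,1))
E
python3 plan.py 459.7 412.9 100 176.7
```

```text
[380.7 391.4   9. ]
[383.3 441.6   9. ]
t 4.8 pos [455.  417.6 160.7] yaw 176.9 shift [-5.1 -4.5 60.7] twist 0.003 tilt 0.003 w 0.20 g 39.7 j7 0.74
```

```bash

python3 -m creep '[[[0,0,20],0],[[0,0,40],0],[[0,0,40],0],[[0,0,40],0],[[0,0,40],0]]' |tail -4
python3 plan.py 460 412.3 86.5 176.7
```

```text
ee_rot: [0.031, 1.0, 0.0, 0.0]
ft_force: [-0.4, 0.5, -0.7]
grip_width: 0.197
grasp_force: 39.7
t 5.2 pos [458.9 413.1 122.6] yaw 176.4 shift [-1.1 -0.7 36.1] twist -0.005 tilt 0.000 w 0.20 g 39.7 j7 0.75
```

```bash

python3 -m creep '[[[-1,-1,18],0],[[-1,-1,30],0],[[-1,-1,35],0],[[-1,-1,35],0],[[-1,-1,35],0]]'
python3 plan.py 460 412.3 86.5 176.7
python3 -m creep '[[[0,0,0],0],[[0,0,0],0],[[0,0,0],0]]'
```

```text
clock: 5.67
position: [0.4597, 0.4122, 0.0882]
ee_rot: [0.031, 1.0, 0.0, 0.0]
ft_force: [-3.1, -2.5, 6.7]
grip_width: 0.199
grasp_force: 41.7
t 5.7 pos [459.7 412.2  88.2] yaw 176.4 shift [-0.3  0.1  1.7] twist -0.005 tilt 0.000 w 0.20 g 41.7 j7 0.76
clock: 5.92
position: [0.4597, 0.4123, 0.0882]
ee_rot: [0.031, 1.0, 0.0, 0.0]
ft_force: [-2.3, -2.6, 7.6]
grip_width: 0.199
grasp_force: 41.7
```

```bash

python3 -m creep '[[[0,0,0],0],[[0,0,0],0],[[0,0,0],0],[[0,0,0],0]]' 0.6 |tail -2
python3 -m creep '[[[0,0,-15],0],[[0,0,-35],0],[[0,0,-65],0],[[0,0,-100],0],[[0,0,-110],0]]' |head -2
python3 plan.py 448.4 -156 180 15.5
python3 - <<'E'
from h import *
c=save('wrist','w4.png')
E
```

```text
grip_width: 0.6
grasp_force: 0.0
clock: 6.67
position: [0.4608, 0.4135, 0.2023]
t 6.7 pos [460.8 413.5 202.3] yaw 176.4 shift [ -22.9 -569.3   19.5] twist -0.333 tilt 0.007 w 0.60 g 0.0 j7 0.74
```

View pics/w4.png

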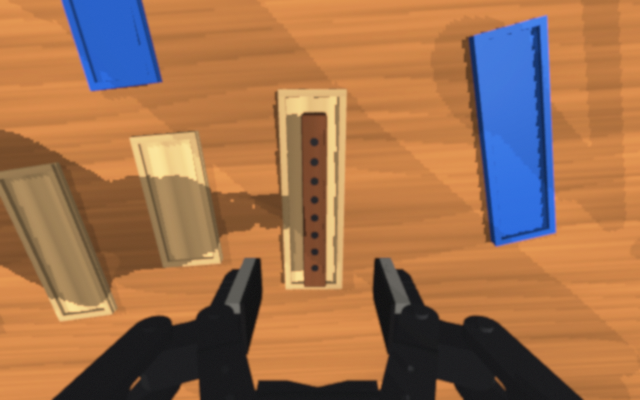

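Rail_d sits in the tray, top face (314,113–286), with tray rims at rows 90 and 289. It looks offset toward the near end, so I quantify it.

```bash
python3 - <<'E'
from h import *
c=dict(np.load('pics/w4.npz'))
for u,v,z in [(314,113,.034),(314,286,.034),(312,90,.009),(314,289,.009),(314,200,.034),(282,200,.009),(345,200,.009)]: print(u,v,np.round(pt(c,u,v,z)*1000,1))
for v in range(225,296,6): print(v,np.round(pt(c,314,v)*1000,1))
E
```

```text
314 113 [396.8 417.   34. ]
314 286 [530.2 408.4  34. ]
312 90 [382.4 416.4   9. ]
314 289 [549.3 407.1   9. ]
314 200 [458.2 413.1  34. ]
282 200 [464.9 386.8   9. ]
345 200 [468.1 437.4   9. ]
225 [477.7 411.8  34.2]
231 [482.1 411.5  35.2]
237 [487.6 411.2  34.1]
243 [492.9 410.8  33.4]
249 [497.4 410.5  34.5]
255 [502.1 410.2  35.3]
261 [507.  409.9  35.6]
267 [512.8 409.5  34.6]
273 [518.4 409.2  34.1]
279 [523.3 408.9  35. ]
285 [528.9 408.5  34.6]
291 [558.1 406.5  -1.4]
```

Rail_d is within 3 mm of its tray centre and flat, with its top at 34 mm. Next is rail_b.

```bash
cat > wr.py <<'E'
import sys
from h import *
x,y=float(sys.argv[1])/1e3,float(sys.argv[2])/1e3; lo,hi=(.024,.042) if len(sys.argv)<5 else (float(sys.argv[3]),float(sys.argv[4]))
c=camera('wrist');E=c['extrinsics'];Z=c['z_map']
v,u=np.mgrid[0:400,0:640]; P=np.stack([(u-c['cx'])/c['fx']*Z,(v-c['cy'])/c['fy']*Z,Z],-1)
W=(P-E[:3,3])@E[:3,:3]
m=((W[...,2]>lo)&(W[...,2]<hi)&(Z>0)&(np.hypot(W[...,0]-x,W[...,1]-y)<.1)).astype(np.uint8)
n,l,s,ce=cv2.connectedComponentsWithStats(m)
for k in range(1,n):
    if s[k,4]<300: continue
    q=W[l==k]; r=cv2.minAreaRect((q[:,:2]*1000).astype(np.float32)); b=cv2.boxPoints(r); e,f=b[1]-b[0],b[2]-b[1]; L=e if np.hypot(*e)>np.hypot(*f) else f
    print('ctr',np.round(r[0],1),'size',np.round(r[1],1),'ax %.1f'%(np.degrees(np.arctan2(L[1],L[0]))%180),'z %.1f'%(1000*np.median(q[:,2])),'px',np.round(ce[k]))
E
python3 -m creep '[[[-2,-38,2],0],[[-3,-76,3],0],[[-5,-114,4],0],[[-6,-152,5],0],[[-8,-190,7],0]]' |head -2
python3 -m creep '[[[-2,-38,2],0],[[-3,-76,3],0],[[-5,-114,4],0],[[-6,-152,5],0],[[-8,-190,7],0]]' |head -2
python3 -m creep '[[[-2,-38,2],-0.12],[[-3,-76,3],-0.24],[[-5,-114,4],-0.33],[[-6,-152,5],-0.33],[[-7,-190,6],-0.33]]' |head -2
python3 -m creep '[[[0,0,0],0],[[0,0,0],0],[[0,0,0],0]]' |head -2
python3 wr.py 448 -156
python3 plan.py 448.4 -156 84 15.5
```

```text
clock: 7.13
position: [0.4551, 0.2204, 0.1894]
clock: 7.55
position: [0.4513, 0.0303, 0.1826]
clock: 7.97
position: [0.4468, -0.1556, 0.1767]
clock: 8.22
position: [0.4471, -0.1538, 0.1765]
ctr [ 451.2 -159.3] size [77.8 18. ] ax 15.5 z 29.1 px [307. 213.]
ctr [459.2 -65.6] size [18.8 55.4] ax 179.6 z 29.1 px [433. 254.]
t 8.3 pos [ 447.3 -153.1  176.6] yaw -164.6 shift [-0.3 -3.2 92.6] twist -0.001 tilt 0.001 w 0.61 g 0.0 j7 2.14
```

```bash

python3 -m creep '[[[-2,-7,25],0],[[-2,-7,55],0],[[-2,-7,80],0],[[-2,-7,92],0],[[-2,-7,92],0]]' |head -2
python3 -m creep '[[[0,0,0],0],[[0,0,0],0]]' |head -2
python3 plan.py 451.2 -159.3 84 15.5
python3 -m creep '[[[0,0,0],0],[[0,0,0],0],[[0,0,0],0],[[0,0,0],0],[[0,0,0],0]]' 0 40 
python3 -m creep '[[[0,0,0],0],[[0,0,0],0]]'|tail -2
python3 -m creep '[[[0,0,-15],0],[[0,0,-35],0],[[0,0,-60],0],[[0,0,-80],0],[[0,0,-80],0]]' 
python3 -m creep '[[[0,0,0],0],[[0,0,0],0]]' |tail -2
python3 wr.py 451 -159 .105 .125
python3 plan.py 462.7 303.3 160 1.1
```

```text
clock: 8.68
position: [0.4497, -0.1584, 0.0823]
clock: 8.85
position: [0.4518, -0.1598, 0.0859]
t 8.8 pos [ 451.8 -159.8   85.9] yaw -164.6 shift [0.4 0.6 1.9] twist -0.001 tilt 0.001 w 0.60 g 0.0 j7 2.26
clock: 9.27
position: [0.4517, -0.1604, 0.0859]
ee_rot: [-0.134, 0.991, 0.0, 0.001]
ft_force: [-1.2, 0.3, 6.3]
grip_width: 0.203
grasp_force: 39.6
grip_width: 0.198
grasp_force: 39.6
clock: 9.85
position: [0.4528, -0.161, 0.1689]
ee_rot: [-0.133, 0.991, -0.001, 0.003]
ft_force: [1.1, -0.5, 0.6]
grip_width: 0.201
grasp_force: 39.2
grip_width: 0.198
grasp_force: 39.2
ctr [ 449.6 -158. ] size [79.1 42.4] ax 33.1 z 107.9 px [318. 280.]
t 10.1 pos [ 450.6 -160.2  164.2] yaw -164.6 shift [-134.6  443.7    4.4] twist 0.249 tilt 0.001 w 0.20 g 39.2 j7 2.17
```

```bash

python3 -m creep '[[[-9,30,0],0],[[-18,59,0],0],[[-27,89,0],0],[[-36,118,0],0],[[-45,148,0],0]]' |head -2
python3 -m creep '[[[-9,30,0],0],[[-18,59,0],0],[[-27,89,0],0],[[-36,118,0],0],[[-45,148,0],0]]' |head -2
python3 -m creep '[[[-9,30,0],0.1],[[-18,59,0],0.2],[[-27,89,0],0.25],[[-36,118,0],0.25],[[-45,148,0],0.25]]' |head -2
python3 -m creep '[[[0,0,20],0],[[0,0,40],0],[[0,0,40],0],[[0,0,40],0],[[0,0,40],0]]' |head -2
python3 plan.py 463 303.3 89.5 1.1
```

```text
clock: 10.48
position: [0.4545, -0.0045, 0.164]
clock: 10.9
position: [0.4587, 0.1501, 0.1639]
clock: 11.32
position: [0.4629, 0.3046, 0.1636]
clock: 11.73
position: [0.4638, 0.3031, 0.1253]
t 11.7 pos [463.8 303.1 125.3] yaw -179.0 shift [ 0.8  0.2 35.8] twist -0.002 tilt 0.000 w 0.20 g 39.2 j7 1.00
```

```bash

python3 -m creep '[[[1,0,16],0],[[1,0,28],0],[[1,0,35],0],[[1,0,35],0],[[1,0,35],0]]' |head -4
python3 -m creep '[[[0,0,1],0],[[0,0,1],0]]' |head -4
python3 -m creep '[[[0,0,0],0],[[0,0,0],0],[[0,0,0],0],[[0,0,0],0]]' 0.6 |tail -2
python3 -m creep '[[[0,0,-15],0],[[0,0,-35],0],[[0,0,-65],0],[[0,0,-100],0],[[0,0,-105],0]]' |head -2
python3 -m creep '[[[0,0,0],0],[[0,0,0],0]]' |head -2
python3 wr.py 463 303
python3 plan.py 475 -267 180 12.7
```

```text
clock: 12.15
position: [0.4628, 0.3034, 0.0902]
ee_rot: [-0.009, 1.0, 0.0, 0.0]
ft_force: [-0.2, -0.9, 0.6]
clock: 12.32
position: [0.4628, 0.3035, 0.0896]
ee_rot: [-0.009, 1.0, 0.0, 0.0]
ft_force: [-1.8, -1.2, 4.4]
grip_width: 0.599
grasp_force: 0.0
clock: 13.07
position: [0.4645, 0.3047, 0.1997]
clock: 13.23
position: [0.4624, 0.3035, 0.1937]
ctr [462.6 304.5] size [78.6 17.9] ax 0.6 z 34.1 px [317. 203.]
t 13.3 pos [462.1 303.2 192.9] yaw -178.9 shift [  -2.5 -570.3   13.3] twist -0.203 tilt 0.001 w 0.60 g 0.0 j7 0.98
```

Rail_b is placed within 1.5 mm. Now rail_c.

```bash

python3 -m creep '[[[0,-38,2],0],[[0,-76,3],0],[[0,-114,4],0],[[-1,-152,5],0],[[-1,-190,6],0]]' |head -2
python3 -m creep '[[[0,-38,2],0],[[0,-76,3],0],[[0,-114,4],0],[[-1,-152,5],0],[[-1,-190,6],0]]' |head -2
python3 -m creep '[[[0,-38,2],-0.1],[[0,-76,3],-0.2],[[0,-114,4],-0.2],[[-1,-152,5],-0.2],[[-1,-190,6],-0.2]]' |head -2
python3 -m creep '[[[0,0,0],0],[[0,0,0],0],[[0,0,0],0]]' |head -2
python3 wr.py 475 -267
python3 plan.py 475 -267 84 12.7
```

```text
clock: 13.7
position: [0.466, 0.1116, 0.1864]
clock: 14.12
position: [0.4704, -0.0782, 0.1807]
clock: 14.53
position: [0.475, -0.268, 0.1744]
clock: 14.78
position: [0.4753, -0.2658, 0.1745]
ctr [ 478.2 -270.2] size [105.5  18. ] ax 12.7 z 29.2 px [309. 210.]
ctr [ 466.8 -364.2] size [38.  14.1] ax 15.2 z 29.0 px [174. 177.]
t 14.8 pos [ 475.7 -265.1  174.9] yaw -167.4 shift [ 1.  -1.8 90.9] twist -0.002 tilt 0.002 w 0.60 g 0.0 j7 2.38
```

```bash

python3 -m creep '[[[-1,-5,25],0],[[-1,-5,45],0],[[-1,-5,60],0],[[-1,-5,60],0]]' |head -2
python3 plan.py 478.2 -270.2 85 12.7
python3 -m creep '[[[0,0,15],0],[[0,0,29],0],[[0,0,29],0],[[0,0,29],0]]' |head -2
python3 plan.py 478.2 -270.2 85 12.7
```

```text
clock: 15.17
position: [0.4769, -0.2685, 0.1129]
t 15.2 pos [ 476.9 -268.5  112.9] yaw -167.4 shift [-1.1 -2.1 27.9] twist -0.001 tilt 0.005 w 0.59 g 0.0 j7 2.44
clock: 15.5
position: [0.4781, -0.2702, 0.0873]
t 15.5 pos [ 478.1 -270.2   87.3] yaw -167.4 shift [-0.1 -0.   2.3] twist -0.002 tilt 0.001 w 0.60 g 0.0 j7 2.46
```

```bash

python3 -m creep '[[[0,0,2],0],[[0,0,2],0],[[0,0,2],0],[[0,0,2],0],[[0,0,2],0]]' 0 40 
python3 -m creep '[[[0,0,0],0],[[0,0,0],0],[[0,0,0],0]]'
python3 -m creep '[[[0,0,-15],0],[[0,0,-35],0],[[0,0,-60],0],[[0,0,-80],0],[[0,0,-80],0]]' |head -2
python3 -m creep '[[[0,0,0],0],[[0,0,0],0],[[0,0,0],0]]' |tail -2
python3 plan.py 494.4 192.5 165 5.1
```

```text
clock: 15.92
position: [0.4785, -0.2711, 0.0859]
ee_rot: [-0.109, 0.994, -0.0, 0.001]
ft_force: [-0.3, 1.4, 6.7]
grip_width: 0.2
grasp_force: 40.4
clock: 16.17
position: [0.4786, -0.2711, 0.0859]
ee_rot: [-0.109, 0.994, -0.0, 0.001]
ft_force: [-1.5, 1.3, 6.6]
grip_width: 0.199
grasp_force: 40.4
clock: 16.58
position: [0.4795, -0.2721, 0.169]
grip_width: 0.202
grasp_force: 39.4
t 16.8 pos [ 477.5 -270.7  163.9] yaw -167.5 shift [-116.8  448.5   -0.8] twist 0.129 tilt 0.002 w 0.20 g 39.4 j7 2.40
```

```bash

python3 -m creep '[[[-8,30,0],0],[[-16,60,0],0],[[-23,90,0],0],[[-31,120,0],0],[[-39,150,0],0]]' |head -2
python3 -m creep '[[[-8,30,0],0],[[-16,60,0],0],[[-23,90,0],0],[[-31,120,0],0],[[-39,150,0],0]]' |head -2
python3 -m creep '[[[-8,30,0],0.1],[[-16,60,0],0.13],[[-23,90,0],0.13],[[-31,120,0],0.13],[[-39,149,0],0.13]]' |head -2
python3 -m creep '[[[0,0,20],0],[[0,0,40],0],[[0,0,40],0],[[0,0,40],0],[[0,0,40],0]]' |head -2
python3 plan.py 494.4 192.5 89.5 5.1
```

```text
clock: 17.25
position: [0.4829, -0.1147, 0.1641]
clock: 17.67
position: [0.4885, 0.0402, 0.1642]
clock: 18.08
position: [0.4943, 0.1942, 0.164]
clock: 18.5
position: [0.4953, 0.1922, 0.1254]
t 18.5 pos [495.3 192.2 125.4] yaw -175.0 shift [ 0.8  0.3 35.9] twist -0.002 tilt 0.000 w 0.20 g 39.4 j7 1.31
```

```bash

python3 -m creep '[[[1,0,16],0],[[1,0,28],0],[[1,0,36],0],[[1,0,36],0],[[1,0,36],0]]' |head -4
python3 -m creep '[[[0,0,0],0],[[0,0,0],0]]' |head -4
python3 -m creep '[[[0,0,0],0],[[0,0,0],0],[[0,0,0],0],[[0,0,0],0]]' 0.6 |tail -2
python3 -m creep '[[[0,0,-15],0],[[0,0,-35],0],[[0,0,-65],0],[[0,0,-100],0],[[0,0,-105],0]]' |head -2
python3 -m creep '[[[0,0,0],0],[[0,0,0],0]]' |head -2
python3 wr.py 494 192
python3 plan.py 460 -366 180 15.0
```

```text
clock: 18.92
position: [0.4942, 0.1924, 0.0891]
ee_rot: [-0.044, 0.999, 0.0, 0.0]
ft_force: [-0.5, -0.6, -0.6]
clock: 19.08
position: [0.4941, 0.1925, 0.0891]
ee_rot: [-0.044, 0.999, 0.0, 0.0]
ft_force: [0.1, -0.0, -0.3]
grip_width: 0.601
grasp_force: 0.0
clock: 19.83
position: [0.4962, 0.1933, 0.1995]
clock: 20.0
position: [0.4939, 0.1926, 0.1937]
ctr [493.8 193.5] size [106.5  18. ] ax 5.1 z 34.2 px [317. 200.]
t 20.1 pos [493.5 192.4 193. ] yaw -174.9 shift [  82.6 -553.3   13.3] twist -0.173 tilt 0.001 w 0.60 g 0.0 j7 1.27
```

Rail_c is placed within 1.5 mm. For rail_a I turn the wrist by a half turn, because joint 7 would otherwise near its limit.

```bash

python3 -m creep '[[[0,0,0],0.12],[[0,0,0],0.24],[[0,0,0],0.36],[[0,0,0],0.48],[[0,0,0],0.594]]' |head -1
python3 -m creep '[[[0,0,0],0.12],[[0,0,0],0.24],[[0,0,0],0.36],[[0,0,0],0.48],[[0,0,0],0.594]]' |head -1
python3 -m creep '[[[0,0,0],0.12],[[0,0,0],0.24],[[0,0,0],0.36],[[0,0,0],0.48],[[0,0,0],0.594]]' |head -1
python3 -m creep '[[[0,0,0],0.12],[[0,0,0],0.24],[[0,0,0],0.36],[[0,0,0],0.48],[[0,0,0],0.594]]' |head -1
python3 -m creep '[[[0,0,0],0.12],[[0,0,0],0.24],[[0,0,0],0.36],[[0,0,0],0.48],[[0,0,0],0.594]]' |head -1
python3 plan.py 460 -366 180 15.0
```

```text
clock: 20.47
clock: 20.88
clock: 21.3
clock: 21.72
clock: 22.13
t 22.1 pos [493.4 192.2 192.4] yaw 14.5 shift [-172.4  532.    13.6] twist -0.008 tilt 0.003 w 0.60 g 0.0 j7 -1.60
```

```bash

python3 -m creep '[[[-11,35,1],0],[[-23,71,2],0],[[-34,106,3],0],[[-46,142,4],0],[[-57,177,5],0]]' |head -2
python3 -m creep '[[[-11,35,1],0],[[-23,71,2],0],[[-34,106,3],0],[[-46,142,4],0],[[-57,177,5],0]]' |head -2
python3 -m creep '[[[-11,35,1],0],[[-23,71,2],0],[[-34,106,3],0],[[-46,142,4],0],[[-57,177,5],0]]' |head -2
python3 -m creep '[[[0,0,0],0],[[0,0,0],0],[[0,0,0],0]]' |head -2
python3 wr.py 460 -366
python3 plan.py 460 -366 85 15.0
```

```text
clock: 22.55
position: [0.4832, 0.005, 0.1877]
clock: 22.97
position: [0.4736, -0.1805, 0.1828]
clock: 23.38
position: [0.4641, -0.366, 0.177]
clock: 23.63
position: [0.4646, -0.3641, 0.1775]
ctr [ 462.3 -368.8] size [49.4 17.7] ax 14.6 z 29.2 px [324. 218.]
t 23.7 pos [ 465.2 -363.3  177.8] yaw 14.9 shift [-5.6  1.4 92.8] twist -0.001 tilt 0.002 w 0.60 g 0.0 j7 -0.39
```

```bash

python3 -m creep '[[[-4,5,25],0],[[-4,5,50],0],[[-4,5,75],0],[[-4,5,92],0],[[-4,5,92],0]]' |head -2
python3 -m creep '[[[0,0,0],0],[[0,0,0],0]]' |head -2
python3 plan.py 462.3 -368.8 85 15.0
python3 -m creep '[[[0,0,0],0],[[0,0,0],0],[[0,0,0],0],[[0,0,0],0],[[0,0,0],0]]' 0 40 
python3 -m creep '[[[0,0,0],0],[[0,0,0],0],[[0,0,0],0]]' |head -2
python3 -m creep '[[[0,0,-15],0],[[0,0,-35],0],[[0,0,-60],0],[[0,0,-80],0],[[0,0,-80],0]]' |head -2
python3 -m creep '[[[0,0,0],0],[[0,0,0],0],[[0,0,0],0]]' |tail -2
python3 plan.py 533.2 83.1 165 173.9
```

```text
clock: 24.1
position: [0.4619, -0.3671, 0.0834]
clock: 24.27
position: [0.4634, -0.37, 0.0881]
t 24.3 pos [ 463.4 -370.    88.1] yaw 15.0 shift [-0.8 -1.4  3.1] twist -0.001 tilt 0.001 w 0.61 g 0.0 j7 -0.31
clock: 24.68
position: [0.4632, -0.3707, 0.088]
ee_rot: [0.992, 0.13, 0.001, 0.0]
ft_force: [0.7, 1.6, 7.0]
grip_width: 0.204
grasp_force: 40.2
clock: 24.93
position: [0.4632, -0.3707, 0.088]
clock: 25.35
position: [0.4636, -0.372, 0.1719]
grip_width: 0.198
grasp_force: 39.3
t 25.6 pos [ 462.3 -370.   166.4] yaw 14.9 shift [ 184.9 -419.7    1.7] twist 0.366 tilt 0.001 w 0.20 g 39.3 j7 -0.37
```

```bash

python3 -m creep '[[[12,-28,0],0],[[25,-56,0],0],[[37,-84,0],0],[[49,-112,0],0],[[62,-140,0],0]]' |head -2
python3 -m creep '[[[12,-28,0],0],[[25,-56,0],0],[[37,-84,0],0],[[49,-112,0],0],[[62,-140,0],0]]' |head -2
python3 -m creep '[[[12,-28,0],0.1],[[25,-56,0],0.2],[[37,-84,0],0.3],[[49,-112,0],0.366],[[62,-140,0],0.366]]' |head -2
python3 -m creep '[[[0,0,20],0],[[0,0,38],0],[[0,0,38],0],[[0,0,38],0],[[0,0,38],0]]' |head -2
python3 plan.py 533.2 83.1 91.5 173.9
```

```text
clock: 26.02
position: [0.4859, -0.2178, 0.1662]
clock: 26.43
position: [0.5099, -0.0665, 0.1664]
clock: 26.85
position: [0.5339, 0.0848, 0.1663]
clock: 27.27
position: [0.5347, 0.0826, 0.1296]
t 27.3 pos [534.7  82.6 129.6] yaw -6.2 shift [-1.5 -0.3 38.1] twist -0.001 tilt 0.000 w 0.20 g 39.4 j7 -1.57
```

```bash

python3 -m creep '[[[-1,0,16],0],[[-1,0,28],0],[[-1,0,38],0],[[-1,0,38],0],[[-1,0,38],0]]' |head -4
python3 -m creep '[[[0,0,0],0],[[0,0,0],0]]' |head -4
python3 -m creep '[[[0,0,0],0],[[0,0,0],0],[[0,0,0],0],[[0,0,0],0]]' 0.6 |tail -2
python3 -m creep '[[[0,0,-15],0],[[0,0,-35],0],[[0,0,-65],0],[[0,0,-100],0],[[0,0,-105],0]]' |head -2
python3 -m creep '[[[0,0,-20],0],[[0,0,-40],0],[[0,0,-40],0],[[0,0,-40],0]]' |head -2
python3 wr.py 533 83
python3 - <<'E'
from h import *
save('top','t9.png')
E
```

```text
clock: 27.68
position: [0.5336, 0.0831, 0.0909]
ee_rot: [0.999, -0.053, -0.0, 0.0]
ft_force: [-0.5, 0.4, 0.4]
clock: 27.85
position: [0.5335, 0.0833, 0.0911]
ee_rot: [0.999, -0.053, -0.0, -0.0]
ft_force: [0.3, 0.3, -0.4]
grip_width: 0.597
grasp_force: 0.0
clock: 28.6
position: [0.5355, 0.083, 0.2008]
clock: 28.93
position: [0.5339, 0.0836, 0.2367]
ctr [531.7  83.8] size [17.6 50.1] ax 173.7 z 34.2 px [318. 192.]
```

View pics/t9.png

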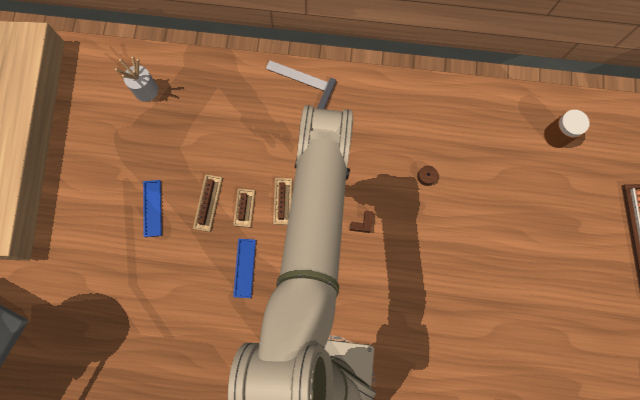

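The picture shows rails in trays d (207,203), b (244,208) and c (283,201). The L-block at (363,222) and the disc at (428,176) have not moved. Rail_a, hidden under the arm, was measured in its tray at 34 mm top height.

```bash
python3 -c "
from workcell import manip
print(manip.hand_in())"
```

```text
the job is handed in; nothing more can be done
None
```

All four rails are flat in their matching trays with holes up, each measured within about 3 mm of centre; the L-block and disc were not moved, and the job was handed in at about 29 s of the 115 s limit (no verdict was returned).

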